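# Turn the abrasive canister's code stripe to the scanner

## Task

The white canister leaning in the tilted dock is to be checked back in at the wood shop's reader. Turn it about its own long axis until its orange stripe squarely faces the red window of the yellow scanner head, and leave it released and fully home in the dock, lying in the trough and down on the foot disc. Leave everything else on the bench where it stands.

Things in the scene. Friction and masses are not known exactly. Their poses are not given: they have to be found in the camera images.
- canister: Loose white cylinder, 54 mm diameter, 150 mm long, 0.3 kg, black lid (top 22 mm). An orange stripe 22 mm wide runs up one side; an orange bar on the lid runs from the centre to that side. Leans in the dock, 0.42 rad (24 deg) from vertical, top towards the robot; upper 65 mm clear all round. Origin: centre of underside; z: along its axis to the lid; x: towards the stripe's middle.
- dock: Fixed white stand on a 12 mm plywood board. Steel foot disc (64 mm wide) under the canister; V trough of two planks, 2 to 82 mm above the disc, on the side towards the robot; other side open. Origin: centre of the disc's top face, 67 mm above the table, where the canister's origin belongs; z: leaning axis, along which the canister lies; x: out of the open side, away from the robot and upward.
- scanner: Fixed yellow scanner head (28 x 44 x 82 mm) on a black arm clamped under the foot disc, on the trough's open half, at another angle around the dock each time. Origin: same point as the dock's; z: the leaning axis; x: from that axis towards the head. The head spans 54 to 82 mm from the axis and -10 to 72 mm along it.
- window (a point): Centre of the red window on the scanner head's inner face, 54 mm from the leaning axis and 45 mm along it from the dock's origin.
- mark (a point): Point on the middle of the orange stripe, on the canister's surface (27 mm from its axis), 45 mm above its underside.
- spare: Bystander: a grey canister with a blue stripe, same size, upright on the board. Origin: centre of its underside.
- glue: Bystander: yellow glue bottle, 48 mm diameter, 130 mm high, upright on the board. Origin: centre of its underside.
- wax: Bystander: amber jar with a brass lid, 80 mm diameter, 60 mm high. Origin: centre of its underside.
- mallet: Bystander: hammer lying on the table, left side. Origin: under its middle.
- screwdriver: Bystander: 260 mm screwdriver with a red handle lying on the table, right side. Origin: under its middle.
- blank: Bystander: square pale wood blank 200 x 45 x 45 mm lying on the table. Origin: centre of its underside.
- bowl: Bystander: dark turned wooden bowl, 140 mm diameter, 50 mm high. Origin: centre of its underside.
Things that resemble listed ones, but are neither listed nor needed, are in the scene too. Leave any pink look-alike of the canister alone.

How it is judged (in metres and radians):
At the end, for the whole second after the job is handed in: The orange stripe faces the scanner window (canister x axis within 0.3 rad of the scanner's, mark within 40 mm of the window); the canister lies home in the dock (axis within 0.08 rad, underside centre within 8 mm of the dock's origin), released and at rest (angle between the x axis of canister and the x axis of scanner, either way round below 0.3 rad and distance between mark and window below 0.04 m and angle between the z axis of canister and the z axis of dock, either way round below 0.08 rad and distance between canister and dock below 0.008 m and linear speed of canister below 0.01 m/s and angular speed of canister below 0.1 rad/s); the robot touches nothing.
It fails at once if a bystander on the bench is moved by more than 30 mm (distance of any of spare, glue, wax, mallet, screwdriver, blank, bowl from where it was at the start of the episode above 0.03 m).
It also fails if it takes over 45 s, if anything falls off the work surface, if the arm or the gripper's body presses on something with over 40 N, if the wrist force passes 120 N, or if a joint passes its speed limit or range.

## Robot

A 6-joint arm with a two-finger parallel gripper is mounted at the origin on the work surface. World frame = base frame: x ahead of the robot, y to its left, z up, the work surface at z = 0. Lengths are in mm, angles in rad, forces in N, time in s.
With the tool pointing down it reaches from about 300 to 775 mm from the base axis. Payload 14.6 kg.
Tool frame: the origin (TCP) lies between the finger pads; the fingertips stand 8 mm ahead of it and the grasp point (between the pads) lies 11 mm behind it; z points along the fingers, y is the direction in which the jaws open and shut (so a half turn about z gives the same grasp; the last joint's range is limited). The gripper opens to 94 mm and grips with 3 to 60 N. Pads are 16 mm wide; open, the fingers measure 119 mm over their backs; the gripper's body (75 mm by 177 mm) begins 78 mm behind the grasp point.
Start: joints at [-1.31, 0.3, 1.521, -0, 1.321, -0.067], TCP at [177.071, -520.706, 213.446] pointing down, gripper open.
Joint ranges: [-3.03, 3.03], [-0.79, 2.21], [0.23, 2.52], [-1.04, 4.18], [0, 3.07], [-2.55, 2.55]. Speed limits (rad/s): [2.22, 2.22, 2.57, 3.14, 3.14, 3.14].

## Interface

Orientations are given as [roll, pitch, yaw] about the fixed x, y, z axes, in that order (R = Rz(yaw) Ry(pitch) Rx(roll)).
In Python, from cell import manip gives the robot as it stands. The module is installed in compiled form; this text tells all that it offers.
- The arm moves only by the tool send_rows, never from a script. Its argument "series" is a list that holds one entry, the list of rows, each a list of 5 numbers: the opening, from 0 (shut) to 1 (fully open), then the shift along the tool's x, y, z in mm, then the turn about the tool's z in degrees. In form: [[[gripper, dx, dy, dz, roll], ...]]. A call has 1 to 10 rows; each row is the pose to reach, as a shift and turn from the pose commanded when the call began, along the tool's axes at that moment; what a row does not reach only later rows make up. A row lasts 1/10 s, in which the tool goes at most 50 mm and 8.59 degrees, less where a joint would pass 70% of its speed; a pose out of reach is approached as far as the arm can. A call with a gripper value outside its range is refused whole. The fingers move at their own pace and stop on an object; "newtons" is the grip in N (left out, the last holds). Time passes only in rows, so rows that repeat a pose let the fingers close. It gives the time, the measured TCP pose, the force and the opening at its end, in the units of the state.
- manip.read_state(): the state, without advancing time (a new reading comes with each control period).
- manip.camera(name): name is "scene" or "top"; returns a dict with "img" (420x560x3 uint8, red, green, blue), "vfov" (degrees; the focal length in pixels is half the picture's height over the tangent of half this angle, whatever the lens; pixels are square), "cx", "cy" (the principal point, pixels), "pose" (4x4, takes a point from camera to world coordinates). Camera axes: x right, y down, z forward; pixel columns grow to the right and rows downward; lengths in mm; the calibration is good to about 2 mm. A picture is of the moment at which its call begins. There is no depth.
- manip.sign_off(): hands the job in, once; it reports no verdict.
Trained networks look in a picture, given as the dict that the camera call returned (one of the last four; its "shot" number tells which), for a name from the list of things; names that differ only in an ending like _2 or _b are one class to them, and where a whole thing is asked for, a point or a joint stands for the part that bears it (a point fixed in the world has none). Each returns a list of dicts, best first, with "conf" (0 to 1); they miss things now and then, are a little off and sometimes report something else, mostly with a low value. They report only what shows in the picture. A call takes as long as a camera call. They do not tell look-alikes from the thing itself.
- manip.find_in(target, picture): "rect" ([left, top, width, height] in pixels, round what is visible of it).
- manip.silhouettes(target, picture): "pixels" (420x560 bool, what is visible of it) and "rect" ([left, top, width, height] in pixels, round what is visible of it).
The state is a dict: "clock": time; "joints": joint angles; "qd": joint speeds; "effort": joint torques, N m; "eef_pos": TCP position; "eef_rot": TCP orientation; "wrist_force": force on the tool from outside, world axes, zero at the start; "moment": the same for the moment, N m; "finger_gap": finger opening in mm.
Only numpy, scipy, OpenCV 4.12 (cv2) and the standard library are available. Lean on these libraries where they do the work, as an engineer would, in place of code of your own. Each camera call takes 0.05 s, during which the arm holds its last target. There are 200 camera calls.

## Working session

There is one attempt and no reset: what is moved stays moved. The work goes in short steps, Python scripts to look and compute and a tool call to move; the robot and the scene stay as the last step left them, time stands still between calls to the robot, and variables do not carry over. Pictures are saved under pics/ and viewed, about 8 in all and at most 12, crops included, and the job is handed in when it is done.

Besides the shell and the picture viewer there is one more tool, called after "Emit:" by a JSON object that holds its "method" and its "body". send_rows: Moves the arm, as the interface text tells. Its arguments: {"type":"object","properties":{"series":{"type":"array"},"newtons":{"type":"number"}},"required":["series"]}

```bash
mkdir -p pics
cat > h.py <<'E'
import numpy as np, cv2
from cell import manip
def snap(n,f):
    c=manip.camera(n); cv2.imwrite('pics/'+f,c['img'][:,:,::-1]); return c
def foc(c): return c['img'].shape[0]/2/np.tan(np.radians(c['vfov'])/2)
def proj(c,P):
    T=np.linalg.inv(c['pose']); p=T[:3,:3]@np.asarray(P,float)+T[:3,3]
    return np.array([c['cx']+foc(c)*p[0]/p[2], c['cy']+foc(c)*p[1]/p[2]])
def ray(c,u,v):
    d=c['pose'][:3,:3]@np.array([(u-c['cx'])/foc(c),(v-c['cy'])/foc(c),1]); return c['pose'][:3,3],d/np.linalg.norm(d)
def atz(c,u,v,z):
    o,d=ray(c,u,v); return o+d*(z-o[2])/d[2]
E
python3 - <<'E'
from h import *
for n in ['scene','top']:
    c=snap(n,n+'0.png'); print(n,c['vfov'],c['cx'],c['cy'],c['pose'].round(3).tolist())
    for t in ['canister','dock','scanner','window','spare','glue','wax','bowl','blank']:
        print(t,[(np.round(r['rect']).tolist(),round(r['conf'],2)) for r in manip.find_in(t,c)][:3])
a=cv2.imread('pics/scene0.png');b=cv2.imread('pics/top0.png')
print(manip.read_state())
E
```

```text
scene 57.19745654343317 283.6947329283521 205.81952226925634 [[-0.646, 0.442, -0.623, 1331.205], [0.764, 0.376, -0.525, 630.85], [0.002, -0.814, -0.58, 824.626], [0.0, 0.0, 0.0, 1.0]]
canister [([279.0, 189.0, 25.0, 49.0], 0.78), ([149.0, 212.0, 52.0, 16.0], 0.69), ([272.0, 159.0, 33.0, 31.0], 0.63)]
dock [([264.0, 215.0, 50.0, 54.0], 0.56)]
scanner [([272.0, 222.0, 30.0, 32.0], 0.6), ([164.0, 172.0, 53.0, 33.0], 0.45)]
window [([275.0, 222.0, 25.0, 32.0], 0.84)]
spare [([312.0, 226.0, 25.0, 49.0], 0.89)]
glue [([220.0, 212.0, 17.0, 40.0], 0.56)]
wax [([386.0, 229.0, 31.0, 27.0], 0.68)]
bowl [([388.0, 274.0, 56.0, 44.0], 0.81), ([279.0, 189.0, 26.0, 49.0], 0.3)]
blank [([165.0, 171.0, 51.0, 34.0], 0.92), ([419.0, 242.0, 84.0, 26.0], 0.32)]
top 48.513261236968226 278.2895179993361 208.31327767986798 [[-0.015, -0.98, 0.197, 281.715], [-1.0, 0.017, 0.006, -13.287], [-0.009, -0.197, -0.98, 1443.956], [0.0, 0.0, 0.0, 1.0]]
canister [([354.0, 119.0, 40.0, 47.0], 0.73), ([200.0, 168.0, 23.0, 29.0], 0.73), ([247.0, 175.0, 20.0, 28.0], 0.64)]
dock [([235.0, 164.0, 48.0, 59.0], 0.6)]
scanner [
[... 310 characters left out ...]
1.0, 65.0], 0.84)]
{'clock': 1.0, 'joints': array([-1.30958900e+00,  2.99914057e-01,  1.52101182e+00,  3.28927192e-06,
        1.32071490e+00, -6.66152556e-02]), 'qd': array([ 1.44400204e-06,  8.36151922e-04,  6.08080810e-04, -1.59392388e-03,
        6.73006980e-04, -9.04734036e-04]), 'effort': array([-1.25071529e-04, -5.31668687e+01, -3.52912688e+01,  7.07780267e-02,
        2.13204866e-02, -2.21637458e-05]), 'eef_pos': array([ 177.07554978, -520.69552846,  213.43286102]), 'eef_rot': array([-3.14154485e+00, -6.38325884e-06,  3.27821763e-01]), 'wrist_force': array([0.36316999, 0.23023632, 0.32173019]), 'moment': array([ 0.0006197 ,  0.0191976 , -0.00359913]), 'finger_gap': 93.72656436787433}
```

View pics/scene0.png

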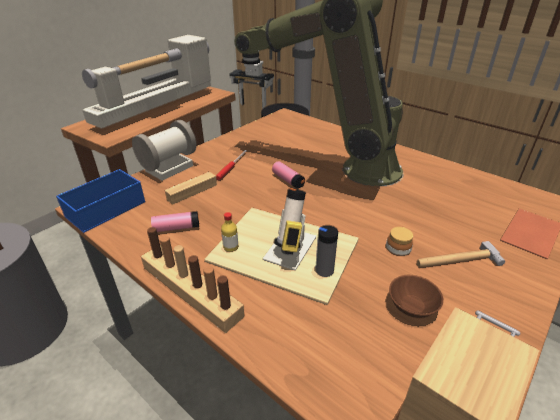

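View pics/top0.png

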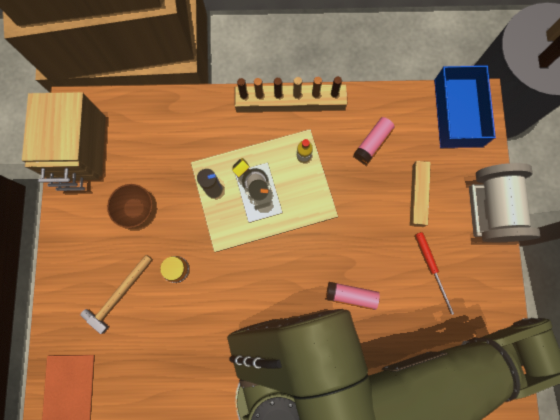

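The scene view shows the canister at about (292,210), with the scanner head in front of it at (290,237). In the top view the canister lid is at (258,188), with its bar pointing right, and the scanner is up and to the left at (241,168). I'll zoom in next.

Run:
```python
from h import *
a=cv2.imread('pics/top0.png')[150:230,225:295];b=cv2.imread('pics/scene0.png')[175:275,250:337]
A=cv2.resize(a,(394,450),interpolation=cv2.INTER_CUBIC);B=cv2.resize(b,(392,450),interpolation=cv2.INTER_CUBIC)
cv2.imwrite('pics/crop0.png',np.hstack([A,B]))
```

```text
(no output)
```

View pics/crop0.png

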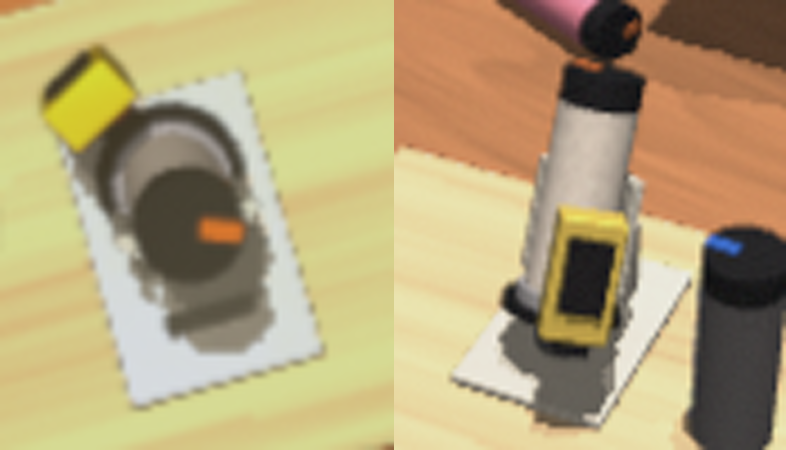

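```bash
cat > fit.py <<'E'
from h import *
from scipy.optimize import least_squares
L=0.42
def Rd(psi): # dock frame: z leans to robot side, x away & up
    c,s=np.cos(psi),np.sin(psi); Rz=np.array([[c,-s,0],[s,c,0],[0,0,1]])
    return Rz@np.array([[np.cos(L),0,-np.sin(L)],[0,1,0],[np.sin(L),0,np.cos(L)]])
def world(X,Y,psi,p): return np.array([X,Y,67])+Rd(psi)@np.asarray(p,float)
def cyl(r,a,z,t=0): return [r*np.cos(a)-t*np.sin(a), r*np.sin(a)+t*np.cos(a), z]
def orange(c,rc,rad=14):
    im=cv2.cvtColor(c['img'],cv2.COLOR_RGB2HSV).astype(int); m=(im[...,0]<14)&(im[...,1]>150)&(im[...,2]>130)
    vv,uu=np.nonzero(m); k=np.hypot(uu-rc[0],vv-rc[1])<rad; return uu[k],vv[k]
def lidangle(c,X,Y,psi,u,v,z=150):
    R=Rd(psi);P=world(X,Y,psi,[0,0,z]);o,d=ray(c,u,v)
    q=o+d*((P-o)@R[:,2])/(d@R[:,2]); l=R.T@(q-P); return np.hypot(l[0],l[1]),np.arctan2(l[1],l[0])
E
python3 - <<'E'
from fit import *
ct=manip.camera('top');cs=manip.camera('scene')
tp=lambda x,y:np.array([225+x/5.63-.4,150+y/5.63-.4]); sc=lambda x,y:np.array([250+(x-394)/4.506-.4,175+y/4.5-.4])
def res(p):
    X,Y,psi,s=p
    r=[]
    W=lambda q:world(X,Y,psi,q)
    r+=list(proj(ct,W([0,0,150]))-tp(188,225)); r+=list(proj(cs,W([0,0,150]))-sc(603,73))
    r+=list(proj(ct,W(cyl(54,s,72,-22)))-tp(137,92)); r+=list(proj(ct,W(cyl(54,s,72,22)))-tp(80,150))
    for t,z,u,v in [(-22,72,557,226),(22,72,623,232),(-22,-10,538,340),(22,-10,607,346)]:
        r+=list(proj(cs,W(cyl(82,s,z,t)))-sc(u,v))
    return np.array(r)
for s0 in (0.5,1):
    f=least_squares(res,[480,20,.3,s0],loss='soft_l1'); print(f.x.round(3),f.cost,res(f.x).round(1))
X,Y,psi,s=f.x
e=[atz(ct,*tp(*q),15) for q in [(240,72),(325,352),(135,405)]]; d=e[0]-e[1]; print('plate yaw',np.arctan2(d[1],d[0]),e)
u,v=orange(ct,proj(ct,world(X,Y,psi,[0,0,150]))); print('orange n',len(u),u.mean(),v.mean())
print(lidangle(ct,X,Y,psi,u.mean(),v.mean()),'lid',lidangle(ct,X,Y,psi,*tp(222,231)),'from obs lidcentre')
print('board z12 lid triang')
from itertools import product
(o1,d1),(o2,d2)=ray(ct,*tp(188,225)),ray(cs,*sc(603,73))
t=np.linalg.lstsq(np.c_[d1,-d2],o2-o1,rcond=None)[0]; print(o1+d1*t[0],o2+d2*t[1],world(X,Y,psi,[0,0,150]),world(X,Y,psi,[0,0,118]))
E
```

```text
[6.43438e+02 6.61840e+01 2.95000e-01 4.31000e-01] 3.289897725880807 [ 0.2 -0.3 -0.1  0.2  0.5  0.2 -0.8  0.1  0.1 -1.8  1.1 -0.9 -0.4  0.5
 -0.4  1.3]
[ 643.438   66.184 -489.793  -87.534] 3.2898977257278252 [ 0.2 -0.3 -0.1  0.2  0.5  0.2 -0.8  0.1  0.1 -1.8  1.1 -0.9 -0.4  0.5
 -0.4  1.3]
plate yaw 0.27256410677106774 [array([718.92496838,  28.41565958,  15.        ]), array([556.49768342, -16.9861137 ,  15.        ]), array([528.48127786,  88.51724212,  15.        ])]
orange n 30 263.73333333333335 190.5
(np.float64(15.540010316125967), np.float64(-2.095984058489483)) lid (np.float64(16.42509805849246), np.float64(-2.1066746806061096)) from obs lidcentre
board z12 lid triang
[584.09251732  49.00223912 204.28787248] [584.55893575  48.31979259 204.36734977] [584.92202825  48.38027893 203.96334105] [597.40536916  52.17833542 174.74449496]
```

Emit:
{"method": "send_rows", "body": {"series": [[[1, 0, 0, -60, 0], [1, 50, -35, -60, 0], [1, 582, -407, -60, 0], [1, 582, -407, -60, 0], [1, 582, -407, -60, 0], [1, 582, -407, -60, 0], [1, 582, -407, -60, 0], [1, 582, -407, -60, 0], [1, 582, -407, -60, 0], [1, 582, -407, -60, 0]]], "newtons": 30}}

```text
clock: 2.1
eef_pos: [443.6, -156.4, 273.0]
eef_rot: [3.141, -0.0, 0.328]
wrist_force: [-0.3, -0.1, 0.2]
finger_gap: 94.1
```

Emit:
{"method": "send_rows", "body": {"series": [[[1, 212, -148, 0, 0], [1, 212, -148, 0, 0], [1, 212, -148, 0, 0], [1, 212, -148, 0, 0], [1, 212, -148, 0, 0], [1, 212, -148, 0, 0], [1, 212, -148, 0, 12], [1, 212, -148, 0, 12], [1, 212, -148, 0, 12]]]}}

```text
clock: 3.0
eef_pos: [595.7, 49.7, 272.7]
eef_rot: [3.142, 0.0, 0.117]
wrist_force: [0.3, -0.3, 1.1]
finger_gap: 93.7
```

Emit:
{"method": "send_rows", "body": {"series": [[[1, 1.5, -2, 50, 0], [1, 1.5, -2, 100, 0], [1, 1.5, -2, 107, 0], [1, 1.5, -2, 107, 0], [0, 1.5, -2, 107, 0], [0, 1.5, -2, 107, 0], [0, 1.5, -2, 107, 0], [0, 1.5, -2, 107, 0], [0, 1.5, -2, 107, 0], [0, 1.5, -2, 107, 0]]]}}

```text
clock: 4.0
eef_pos: [597.4, 51.9, 166.3]
eef_rot: [3.141, -0.001, 0.118]
wrist_force: [0.8, -4.0, 4.2]
finger_gap: 54.6
```

Emit:
{"method": "send_rows", "body": {"series": [[[0, 0, 0, -12, 0], [0, 0, 0, -12, 0], [0, 1, 4, -12, -7.5], [0, 2.6, 8.2, -12, -15], [0, 5, 12, -12, -22.5], [0, 7, 15, -12, -30], [0, 7, 15, -12, -30], [0, 7, 15, -4, -30], [0, 7, 15, -1, -30], [0, 7, 15, -1, -30]]]}}

```text
clock: 5.0
eef_pos: [606.2, 40.0, 169.7]
eef_rot: [-3.141, -0.004, 0.639]
wrist_force: [-7.9, 8.8, 23.7]
finger_gap: 53.6
```

Run:
```python
from h import *
print(manip.read_state()['joints'])
c=snap('top','t1.png');b=snap('scene','s1.png')
A=cv2.resize(c['img'][130:230,215:305,::-1],(405,450),interpolation=cv2.INTER_CUBIC);B=cv2.resize(b['img'][165:275,245:333,::-1],(360,450),interpolation=cv2.INTER_CUBIC)
cv2.imwrite('pics/crop1.png',np.hstack([A,B]))
```

```text
[0.00439558 0.46164128 1.40268045 0.00283537 1.27374513 0.93574322]
```

View pics/crop1.png

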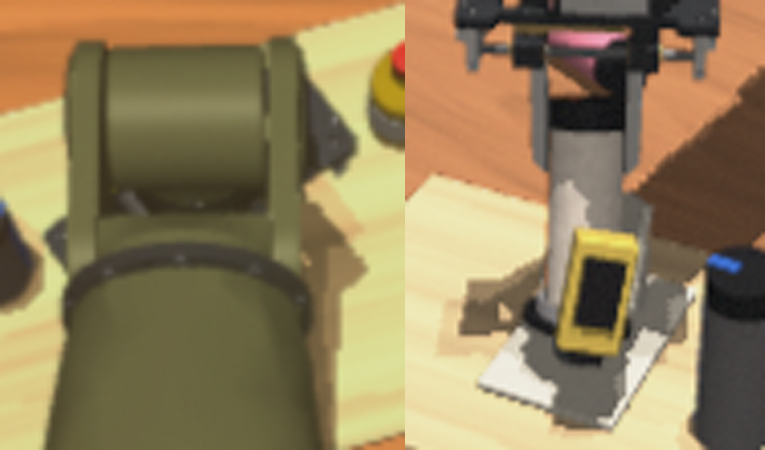

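Emit:
{"method": "send_rows", "body": {"series": [[[1, 0, 0, 0, 0], [1, 0, 0, 0, 0], [1, 0, -4, 0, 0], [1, 0.5, -8, 0, 0], [1, 1.5, -16.7, 0, 8], [1, 1.5, -16.7, 0, 16], [1, 1.5, -16.7, 1, 24], [1, 1.5, -16.7, 1, 30], [1, 1.5, -16.7, 1, 30]]]}}

```text
clock: 6.0
eef_pos: [596.8, 52.6, 165.5]
eef_rot: [3.142, 0.0, 0.116]
wrist_force: [0.2, 1.1, -0.3]
finger_gap: 93.9
```

```bash
cat >> fit.py <<'E'
HX,HY,HP,HS=643.4,66.2,0.295,0.431
def view(tag):
    c=snap('scene',tag+'.png'); pc=proj(c,world(HX,HY,HP,[0,0,150]))
    u,v=orange(c,pc,12); st=manip.read_state()
    print(tag,st['clock'],st['eef_pos'].round(1),st['eef_rot'].round(3),st['wrist_force'].round(1),'lid at',pc.round(1),'n',len(u))
    if len(u): print('bar px',u.mean(),v.mean(),'r,ang',lidangle(c,HX,HY,HP,u.mean(),v.mean()),'scanner',HS)
    B=cv2.resize(c['img'][165:275,245:333,::-1],(480,600),interpolation=cv2.INTER_CUBIC); cv2.imwrite('pics/'+tag+'c.png',B)
E
python3 -c "
from fit import *
view('s2')"
```

```text
s2 6.05 [596.9  52.6 165.5] [-3.142  0.     0.12 ] [-0.8  0.  -0.3] lid at [295.9 191. ] n 0
```

View pics/s2c.png

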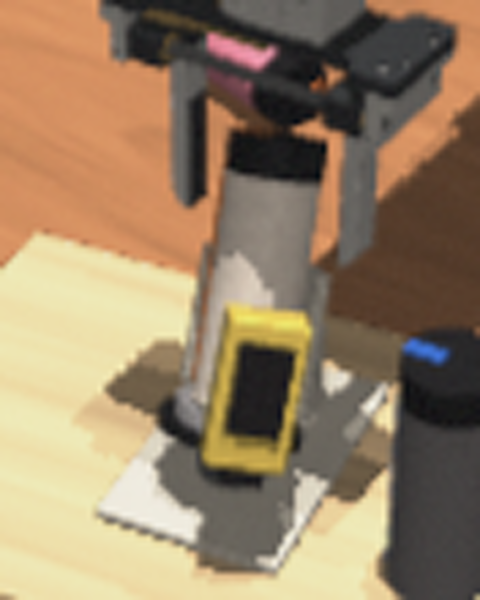

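Emit:
{"method": "send_rows", "body": {"series": [[[0, 0, 0, 0, 0], [0, 0, 0, 0, 0], [0, 0, 0, 0, 0], [0, 0, 0, 0, 0], [0, 0, 0, -12, 0], [0, 0, 0, -12, 0], [0, 1, 4, -12, -7.5], [0, 2.6, 8.2, -12, -15], [0, 5, 12, -12, -22.5], [0, 7, 15, -12, -30]]]}}

```text
clock: 7.05
eef_pos: [606.0, 45.5, 182.5]
eef_rot: [-3.134, -0.011, 0.65]
wrist_force: [-17.2, 46.3, 40.8]
finger_gap: 52.0
```

Emit:
{"method": "send_rows", "body": {"series": [[[0, 0, 0, 0, 0], [0, 0, 0, 8, 0], [0, 0, 0, 11, 0], [1, 0, 0, 11, 0], [1, 0, 0, 11, 0], [1, 0.5, -8, 11, 0], [1, 1.5, -16.7, 11, 8], [1, 1.5, -16.7, 11, 16], [1, 1.5, -16.7, 12, 24], [1, 1.5, -16.7, 12, 30]]]}}

```text
clock: 8.05
eef_pos: [596.6, 52.8, 165.3]
eef_rot: [3.142, 0.001, 0.113]
wrist_force: [1.0, -0.2, -0.3]
finger_gap: 94.0
```

Emit:
{"method": "send_rows", "body": {"series": [[[1, 0, 0, 0, 0], [0, 0, 0, 0, 0], [0, 0, 0, 0, 0], [0, 0, 0, 0, 0], [0, 0, 0, 0, 0], [0, 0, 0, -12, 0], [0, 0, 0, -12, 0], [0, 1, 4, -12, -7.5], [0, 2.6, 8.2, -12, -15], [0, 5, 12, -12, -22.5]]]}}

```text
clock: 9.05
eef_pos: [603.2, 47.2, 180.7]
eef_rot: [-3.132, -0.007, 0.518]
wrist_force: [-14.3, 47.8, 37.0]
finger_gap: 52.2
```

Emit:
{"method": "send_rows", "body": {"series": [[[0, 0, 0, -10, 0], [0, 0, 0, -10, -7.5], [0, 0, 0, 0, -7.5], [0, 0, 0, 10, -7.5], [1, 0, 0, 11, -7.5], [1, 0, 0, 11, -7.5], [1, 0, -6, 11, -6], [1, 0, -13, 11, 2], [1, 0, -13, 12, 10], [1, 0, -13, 12, 18]]]}}

```text
clock: 10.05
eef_pos: [596.7, 52.5, 165.0]
eef_rot: [-3.142, 0.001, 0.189]
wrist_force: [0.0, -0.1, 0.2]
finger_gap: 93.4
```

Emit:
{"method": "send_rows", "body": {"series": [[[1, 0, 0, 0, 4.5], [1, 0, 0, 0, 4.5]]]}}

```text
clock: 10.25
eef_pos: [596.8, 52.4, 165.1]
eef_rot: [3.142, 0.001, 0.116]
wrist_force: [-0.3, 0.4, 0.3]
finger_gap: 93.7
```

```bash
python3 -c "
from fit import *
view('s3')"
```

```text
s3 10.3 [596.8  52.4 165.2] [-3.142e+00  1.000e-03  1.190e-01] [0.9 0.3 0.8] lid at [295.9 191. ] n 0
```

View pics/s3c.png

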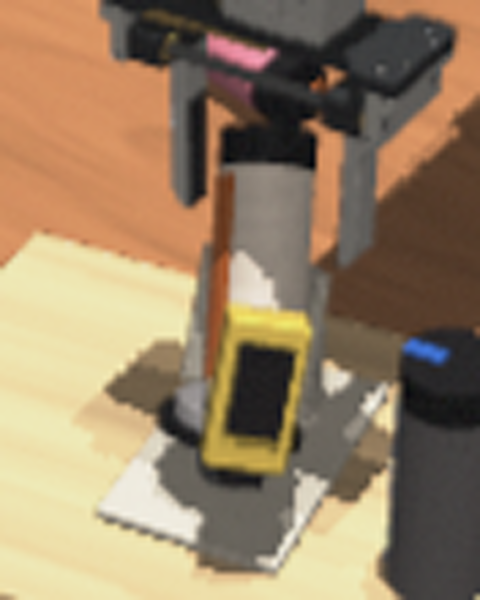

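```bash
cat >> fit.py <<'E'
def stripeang(c,cu,cv_,k=5.4545,dx=0):
    u,v=245+cu/k-.4,165+cv_/k-.4
    f=least_squares(lambda p:proj(c,world(HX,HY,HP,cyl(27,p[0],p[1])))-[u-dx,v],[-.3,110]); return f.x
E
python3 -c "
from fit import *
c=manip.camera('scene')
for x,y in [(217,230),(225,230),(233,230),(219,190),(227,190),(235,190)]:
  print(x,y,stripeang(c,x,y).round(2),stripeang(c,x,y,dx=-1.2).round(2))
for a,z in [(1.8,110),(-1.5,110),(0,128)]:
  for aa in np.arange(-1.6,2.2,.4): print(round(aa,1),((proj(c,world(HX,HY,HP,cyl(27,aa,110)))-[245,165])*5.4545).round(0),end=' ')
  break
"
```

```text
217 230 [-0.92 99.25] [ -0.63 101.48]
225 230 [ -0.58 101.86] [ -0.4  103.32]
233 230 [ -0.36 103.61] [ -0.2  104.77]
219 190 [ -1.24 119.42] [ -0.83 122.31]
227 190 [ -0.76 122.79] [ -0.53 124.47]
235 190 [ -0.49 124.78] [ -0.32 126.03]
-1.6 [220. 202.] -1.2 [216. 205.] -0.8 [220. 210.] -0.4 [231. 216.] -0.0 [248. 221.] 0.4 [268. 225.] 0.8 [287. 227.] 1.2 [303. 227.] 1.6 [312. 225.] 2.0 [314. 221.]
```

Emit:
{"method": "send_rows", "body": {"series": [[[0, 0, 0, 0, 0], [0, 0, 0, 0, 0], [0, 0, 0, 0, 0], [0, 0, 0, 0, 0], [0, 0, 0, -22, 0], [0, 0, 0, -22, 0], [0, 1, 4, -22, -7.5], [0, 2.6, 8.2, -22, -15], [0, 5, 12, -22, -22.5], [0, 7, 15, -22, -30]]]}}

```text
clock: 11.35
eef_pos: [605.8, 42.8, 190.8]
eef_rot: [-3.136, -0.007, 0.649]
wrist_force: [-15.6, 34.1, 40.1]
finger_gap: 47.5
```

Emit:
{"method": "send_rows", "body": {"series": [[[0, 0, 0, 0, 0], [0, 0, 0, 10, 0], [0, 0, 0, 21, 0], [1, 0, 0, 21, 0], [1, 0, 0, 21, 0], [1, 0.5, -8, 21, 0], [1, 1.5, -16.7, 21, 8], [1, 1.5, -16.7, 21, 16], [1, 1.5, -16.7, 22, 24], [1, 1.5, -16.7, 22, 30]]]}}

```text
clock: 12.35
eef_pos: [596.6, 52.9, 164.8]
eef_rot: [3.141, 0.001, 0.113]
wrist_force: [-0.1, -0.0, -0.1]
finger_gap: 94.0
```

Emit:
{"method": "send_rows", "body": {"series": [[[1, 0, 0, 0, 0], [1, 0, 0, 0, 0]]]}}

```text
clock: 12.55
eef_pos: [596.7, 52.8, 165.2]
eef_rot: [3.142, 0.001, 0.122]
wrist_force: [0.2, -0.2, 0.4]
finger_gap: 94.3
```

```bash
python3 -c "
from fit import *
view('s4')"
```

```text
s4 12.6 [596.8  52.8 165.3] [3.142 0.    0.121] [0.5 0.5 0.3] lid at [295.9 191. ] n 0
```

View pics/s4c.png

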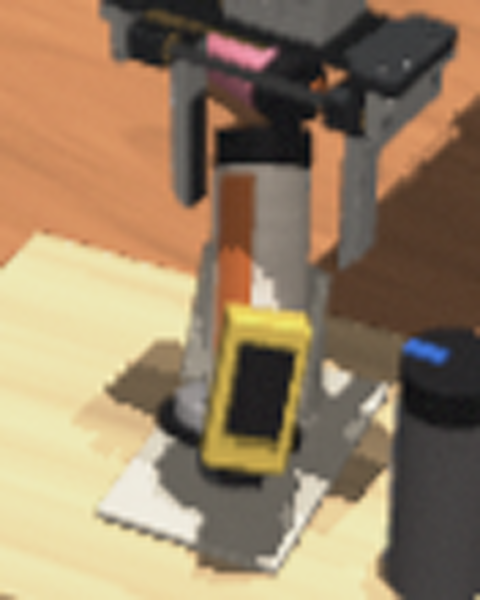

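Emit:
{"method": "send_rows", "body": {"series": [[[0.8, 4, 0, 0, 0], [0, 4, 0, 0, 0], [0, 4, 0, 0, 0], [0, 4, 0, 0, 0], [0, 4, 0, 0, 0], [0, 4, 0, -14, 0], [0, 4, 0, -14, 0], [0, 6, 5, -14, -8], [0, 7, 9, -14, -17], [0, 7, 9, -14, -17]]], "newtons": 20}}

```text
clock: 13.6
eef_pos: [604.8, 44.7, 179.1]
eef_rot: [-3.141, 0.001, 0.418]
wrist_force: [0.4, -0.2, -1.9]
finger_gap: 56.4
```

Emit:
{"method": "send_rows", "body": {"series": [[[0, 0, 0, 8, 0], [0, 0, 0, 13, 0], [0, -2, -5, 13, 0], [0, -4, -10.6, 13, 0], [0, -4, -10.6, 14, 0], [1, -4, -10.6, 14, 0], [1, -4, -10.6, 14, 0], [1, -4, -10.6, 14, 8], [1, -4, -10.6, 14, 17], [1, -4, -10.6, 14, 17]]]}}

```text
clock: 14.6
eef_pos: [596.6, 53.2, 165.1]
eef_rot: [-3.141, 0.001, 0.114]
wrist_force: [-0.7, 0.2, 0.6]
finger_gap: 90.1
```

```bash
python3 -c "
from fit import *
view('s5')"
```

```text
s5 14.65 [596.7  53.1 165.2] [-3.141e+00  1.000e-03  1.200e-01] [0.  0.7 0.2] lid at [295.9 191. ] n 0
```

View pics/s5c.png

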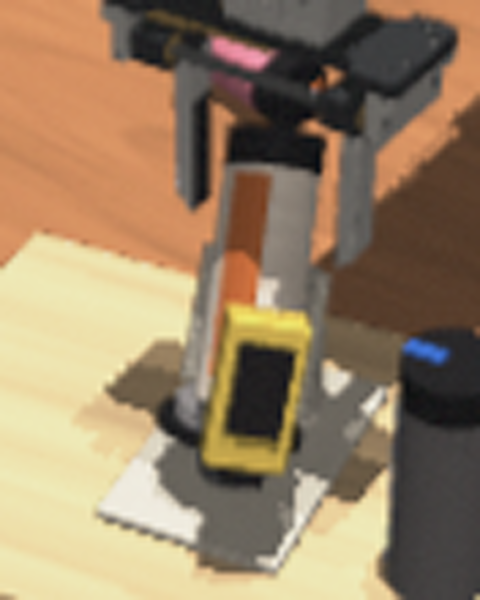

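Emit:
{"method": "send_rows", "body": {"series": [[[0, 2, 0, 0, 0], [0, 2, 0, 0, 0], [0, 2, 0, 0, 0], [0, 2, 0, 0, 0], [0, 2, 0, -14, 0], [0, 2, 0, -14, 0], [0, 4, 5, -14, -8], [0, 5, 9, -14, -16], [0, 5, 9, -14, -20], [0, 5, 9, -14, -20]]]}}

```text
clock: 15.65
eef_pos: [603.4, 46.7, 181.9]
eef_rot: [-3.139, -0.004, 0.471]
wrist_force: [-3.2, 12.2, 14.3]
finger_gap: 51.8
```

Emit:
{"method": "send_rows", "body": {"series": [[[0, 0, 0, 8, 0], [0, 0, 0, 13, 0], [0, -1, -5, 13, 0], [0, -2, -10, 13, 0], [0, -2, -10, 14, 0], [1, -2, -10, 14, 0], [1, -2, -10, 14, 0], [1, -2, -10, 14, 8], [1, -2, -10, 14, 16], [1, -2, -10, 14, 20]]]}}

```text
clock: 16.65
eef_pos: [596.4, 52.8, 165.2]
eef_rot: [-3.141, 0.001, 0.113]
wrist_force: [-0.1, -0.7, -0.6]
finger_gap: 89.4
```

```bash
python3 -c "
from fit import *
view('s6')"
```

```text
s6 16.7 [596.4  52.8 165.2] [-3.141e+00  1.000e-03  1.110e-01] [ 0.6  0.  -0.1] lid at [295.9 191. ] n 0
```

View pics/s6c.png

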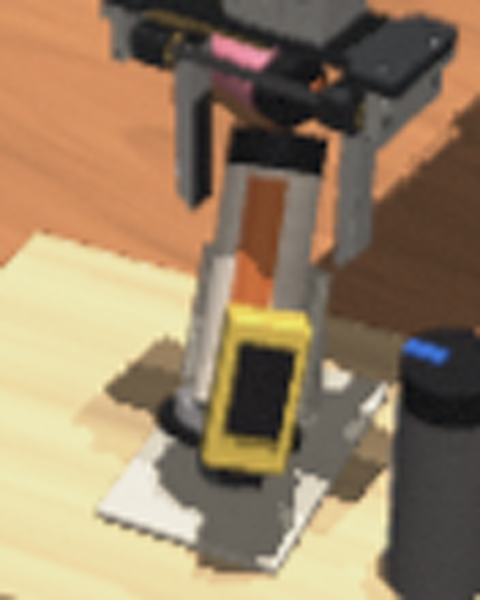

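Emit:
{"method": "send_rows", "body": {"series": [[[0, 2, 0, 0, 0], [0, 2, 0, 0, 0], [0, 2, 0, 0, 0], [0, 2, 0, 0, 0], [0, 2, 0, -14, 0], [0, 2, 0, -14, 0], [0, 4, 4, -14, -8], [0, 5, 8, -14, -15], [0, 5, 8, -14, -15], [0, 5, 8, -14, -15]]]}}

```text
clock: 17.7
eef_pos: [603.3, 47.3, 182.3]
eef_rot: [-3.139, -0.005, 0.382]
wrist_force: [-2.1, 12.3, 14.8]
finger_gap: 52.2
```

Emit:
{"method": "send_rows", "body": {"series": [[[0, 0, 0, 8, 0], [0, 0, 0, 13, 0], [0, -1, -4, 13, 0], [0, -2.5, -9, 13, 0], [0, -2.5, -9, 14, 0], [1, -2.5, -9, 14, 0], [1, -2.5, -9, 14, 0], [1, -2.5, -9, 14, 8], [1, -2.5, -9, 14, 15], [1, -2.5, -9, 14, 15]]]}}

```text
clock: 18.7
eef_pos: [596.7, 52.8, 165.4]
eef_rot: [-3.141, 0.001, 0.117]
wrist_force: [0.4, 0.3, -0.0]
finger_gap: 90.0
```

Emit:
{"method": "send_rows", "body": {"series": [[[1, 0, 0, -50, 0], [1, 0, 0, -120, 0], [1, 0, 0, -120, 0], [1, -250, 150, -120, 0], [1, -250, 150, -120, 0], [1, -250, 150, -120, 0], [1, -250, 150, -120, 0], [1, -250, 150, -120, 0], [1, -250, 150, -120, 0], [1, -250, 150, -120, 0]]]}}

```text
clock: 19.7
eef_pos: [363.9, -127.6, 286.1]
eef_rot: [3.141, -0.001, 0.119]
wrist_force: [0.1, 1.3, 0.2]
finger_gap: 94.2
```

Run:
```python
from fit import *
view('s7'); b=cv2.imread('pics/s7c.png')
c=snap('top','t7.png'); A=cv2.resize(c['img'][150:230,225:295,::-1],None,fx=4.5,fy=4.5*600/360/1.6667,interpolation=cv2.INTER_CUBIC)
o=np.zeros((600,795,3),np.uint8); o[:,:480]=b; o[:A.shape[0],480:480+A.shape[1]]=A[:,:315]; cv2.imwrite('pics/c7.png',o)
pc=proj(c,world(HX,HY,HP,[0,0,150])); u,v=orange(c,pc,14); print(A.shape,pc,len(u))
if len(u): print(u.mean(),v.mean(),lidangle(c,HX,HY,HP,u.mean(),v.mean()))
```

```text
s7 19.75 [ 365.4 -126.7  286.2] [ 3.141e+00 -1.000e-03  1.190e-01] [0.6 0.7 0.2] lid at [295.9 191. ] n 23
bar px 296.1304347826087 200.34782608695653 r,ang (np.float64(131.0160407114826), np.float64(0.3465765125669996)) scanner 0.431
(360, 315, 3) [258.21036041 189.30977797] 77
253.58441558441558 184.94805194805195 (np.float64(17.560325780123414), np.float64(0.5068398028451285))
```

View pics/c7.png

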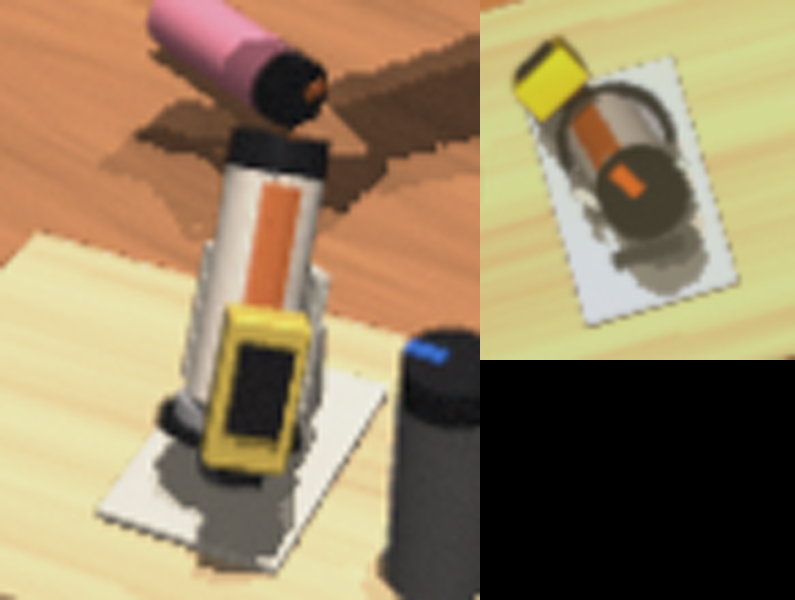

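```bash
cat > pose.py <<'E'
from fit import *
def hull(c,P,a,n=48):
    t=np.linspace(0,2*np.pi,n); e=np.linalg.svd(a[None])[2][1:]
    pts=[proj(c,P+a*z+27*(np.cos(q)*e[0]+np.sin(q)*e[1])) for z in (0,150) for q in t]
    return cv2.convexHull(np.float32(pts))[:,0]
def mask(im):
    # canister = not board/plate: white body shaded grey + dark lid are hard to thresh; use network
    pass
def fitpose(ct,cs,mt,ms):
    # signed distance from hull for boundary pixels of mask that belong to the canister's own outline
    a0=Rd(HP)[:,2]; O=np.array([HX,HY,67.])
    head=lambda c:cv2.convexHull(np.float32([proj(c,world(HX,HY,HP,cyl(r,HS,z,t))) for r in(53,83) for z in(-12,74) for t in(-23,23)]))[:,0]
    data=[]
    for c,m in((ct,mt),(cs,ms)):
        cn,_=cv2.findContours(m.astype(np.uint8),cv2.RETR_EXTERNAL,cv2.CHAIN_APPROX_NONE)
        b=max(cn,key=len)[:,0].astype(float); h0=hull(c,O,a0); hd=head(c)
        k=[p for p in b if abs(cv2.pointPolygonTest(h0,p.tolist(),True))<5 and cv2.pointPolygonTest(hd,p.tolist(),True)<-2.5]
        # keep upper part only (trough/disc hide the rest): axial coordinate by projection
        A,B=proj(c,O+a0*78),proj(c,O+a0*150)
        k=[p for p in k if c is ct or (p-A)@(B-A)>0]
        data.append((c,np.array(k)))
    def pose(p):
        R=Rd(HP); a=R@np.array([p[2],p[3],1]); a/=np.linalg.norm(a); return O+R@np.array([p[0],p[1],p[4]]),a
    def res(p):
        P,a=pose(p); r=[]
        for c,k in data:
            h=hull(c,P,a); r+=[cv2.pointPolygonTest(h,q.tolist(),True)-.5 for q in k]
        return np.array(r+[p[0]/20,p[1]/20,p[4]/20])
    f=least_squares(res,np.zeros(5),loss='soft_l1',diff_step=1e-3,x_scale=[5,5,.03,.03,5],method='trf')
    return f.x,np.abs(res(f.x)).mean(),[len(k) for _,k in data]
E
python3 - <<'E'
from pose import *
ct=manip.camera('top');cs=manip.camera('scene')
def pick(c):
    q=proj(c,world(HX,HY,HP,[0,0,135])).astype(int)
    r=manip.silhouettes('canister',c)
    for s in r: print(s['rect'],round(s['conf'],2),s['pixels'][q[1],q[0]])
    return next(s['pixels'] for s in r if s['pixels'][q[1],q[0]])
mt,ms=pick(ct),pick(cs)
print(fitpose(ct,cs,mt,ms))
G=lambda f:cv2.cvtColor(cv2.imread('pics/'+f),cv2.COLOR_BGR2HSV)
for n,a,b,c in(('top','top0.png','t7.png',ct),('scene','scene0.png','s7.png',cs)):
    for f in(a,b):
        h=G(f);q=proj(c,world(HX,HY,HP,[0,0,150]))
        d=((h[...,2]<80)&(h[...,1]<140)) if n=='scene' else (h[...,2]<75)
        vv,uu=np.nonzero(d); k=np.hypot(uu-q[0],vv-q[1])<13; print(n,f,k.sum(),uu[k].min(),uu[k].max(),vv[k].min(),vv[k].max(),uu[k].mean().round(2),vv[k].mean().round(2))
A=ct['img'].copy();A[mt]=A[mt]//2+[0,0,120];B=cs['img'].copy();B[ms]=B[ms]//2+[0,0,120]
o=np.hstack([cv2.resize(A[150:230,225:295,::-1],(394,450)),cv2.resize(B[175:275,250:337,::-1],(392,450))]); cv2.imwrite('pics/m8.png',o)
E
```

```text
[244.9, 172.5, 26.2, 33.3] 0.89 True
[355.0, 118.0, 34.3, 44.2] 0.67 False
[327.8, 283.5, 51.3, 24.9] 0.64 False
[235.0, 156.9, 34.4, 28.9] 0.41 False
[151.9, 213.1, 48.3, 15.9] 0.67 False
[272.7, 157.9, 33.1, 34.9] 0.64 False
[278.7, 191.0, 24.9, 46.6] 0.57 True
(array([ 0.        ,  0.        , -0.10331119, -0.028211  ,  0.0019624 ]), np.float64(0.8052139925428917), [80, 63])
top top0.png 217 249 265 180 198 256.72 188.92
top t7.png 233 251 270 183 202 261.01 192.52
scene scene0.png 258 287 305 178 199 296.12 190.01
scene s7.png 252 283 305 178 198 295.52 188.71
```

```bash
sed -i "s/f=least_squares(res,np.zeros(5).*/S=np.array([1,1,.01,.01,1]); f=least_squares(lambda q:res(q*S),np.ones(5)*.1,loss='soft_l1',diff_step=1.0); f.x=f.x*S/" pose.py
sed -i "s/diff_step=1.0/jac=lambda q:np.array([(res((q+.3*e)*S)-res((q-.3*e)*S))\/.6 for e in np.eye(5)]).T/" pose.py
cat >> pose.py <<'E'
def now():
    ct=manip.camera('top');cs=manip.camera('scene'); m=[]
    for c in(ct,cs):
        q=proj(c,world(HX,HY,HP,[0,0,135])).astype(int)
        m.append(next((s['pixels'] for s in manip.silhouettes('canister',c) if s['pixels'][q[1],q[0]]),None))
    x,r,n=fitpose(ct,cs,*m); print('dx,dy,tx,ty,dz',x.round(3),'res',round(r,2),n)
E
python3 - <<'E'
from pose import *
now();now()
E
```

```text
dx,dy,tx,ty,dz [10.117  3.942 -0.158 -0.061  5.761] res 0.34 [80, 64]
dx,dy,tx,ty,dz [ 8.711  3.627 -0.123 -0.052  5.589] res 0.33 [75, 64]
```

View pics/m8.png

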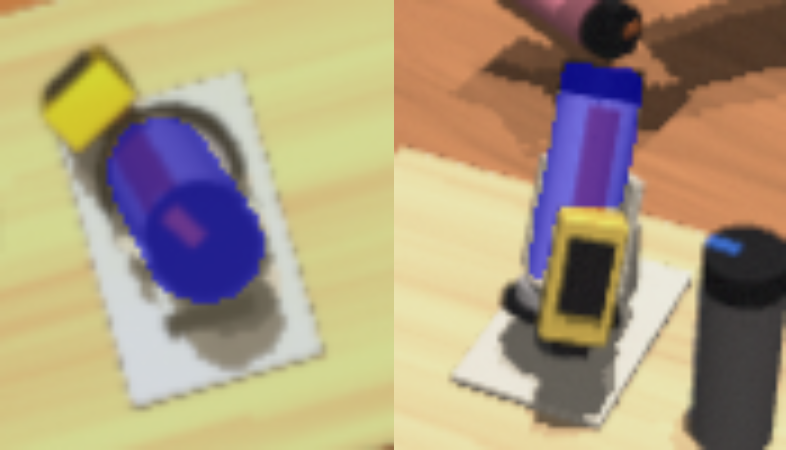

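Emit:
{"method": "send_rows", "body": {"series": [[[0, 345.6, -149, 0, 0], [0, 345.6, -149, 0, 0], [0, 345.6, -149, 0, 0], [0, 345.6, -149, 0, 0], [0, 345.6, -149, 0, 0], [0, 345.6, -149, 0, 0], [0, 345.6, -149, 0, 0], [0, 345.6, -149, 0, -5], [0, 345.6, -149, 0, -10], [0, 345.6, -149, 0, -10]]]}}

```text
clock: 21.4
eef_pos: [692.3, 63.3, 284.4]
eef_rot: [-3.141, 0.002, 0.295]
wrist_force: [-0.7, 0.4, 0.4]
finger_gap: 17.2
```

Emit:
{"method": "send_rows", "body": {"series": [[[0, 0, 0, 0, 0], [0, 0, 0, 50, 0], [0, 0, 0, 100, 0], [0, 0, 0, 140, 0], [0, 0, 0, 167, 0], [0, 0, 0, 167, 0], [0, -8, 0, 167, 0], [0, -12, 0, 167, 0], [0, -12, 0, 167, 0]]]}}

```text
clock: 22.3
eef_pos: [680.7, 59.1, 121.1]
eef_rot: [3.141, -0.003, 0.292]
wrist_force: [-0.0, -0.3, -0.2]
finger_gap: 0.1
```

Emit:
{"method": "send_rows", "body": {"series": [[[0, -2, 0, 0, 0], [0, -4, 0, 0, 0], [0, -6, 0, 0, 0], [0, -8, 0, 0, 0]]]}}

```text
clock: 22.7
eef_pos: [672.7, 57.0, 118.7]
eef_rot: [-3.142, -0.0, 0.293]
wrist_force: [-0.6, -0.2, 0.4]
finger_gap: 0.4
```

Emit:
{"method": "send_rows", "body": {"series": [[[0, -2, 0, 0, 0], [0, -4, 0, 0, 0], [0, -5, 0, 0, 0], [0, -5, 0, 0, 0]]]}}

```text
clock: 23.1
eef_pos: [668.0, 55.6, 118.7]
eef_rot: [3.142, 0.0, 0.293]
wrist_force: [-0.6, 0.2, 0.9]
finger_gap: 0.7
```

Emit:
{"method": "send_rows", "body": {"series": [[[0, -1, 0, 0, 0], [0, -2, 0, 0, 0], [0, -3, 0, 0, 0], [0, -3, 0, 0, 0]]]}}

```text
clock: 23.5
eef_pos: [665.2, 54.8, 118.7]
eef_rot: [3.142, -0.0, 0.293]
wrist_force: [0.5, -0.0, -0.5]
finger_gap: 0.2
```

Emit:
{"method": "send_rows", "body": {"series": [[[0, -1, 0, 0, 0], [0, -2, 0, 0, 0], [0, -3, 0, 0, 0], [0, -3, 0, 0, 0]]]}}

```text
clock: 23.9
eef_pos: [663.0, 53.7, 119.0]
eef_rot: [3.141, -0.002, 0.293]
wrist_force: [6.4, -0.9, -0.7]
finger_gap: 0.2
```

Run:
```python
from fit import *
view('s9')
B=cv2.imread('pics/s9.png')[165:275,245:333]
A=cv2.resize(snap('top','t9.png')['img'][150:230,225:295,::-1],(315,360),interpolation=cv2.INTER_CUBIC)
o=np.zeros((600,795,3),np.uint8); o[:,:480]=cv2.imread('pics/s9c.png'); o[:360,480:]=A; cv2.imwrite('pics/c9.png',o)
```

```text
s9 23.95 [663.   53.7 119. ] [ 3.141e+00 -2.000e-03  2.930e-01] [ 6.2  0.  -1.4] lid at [295.9 191. ] n 2
bar px 297.5 191.5 r,ang (np.float64(6.013590134778594), np.float64(1.222911091702536)) scanner 0.431
```

View pics/c9.png

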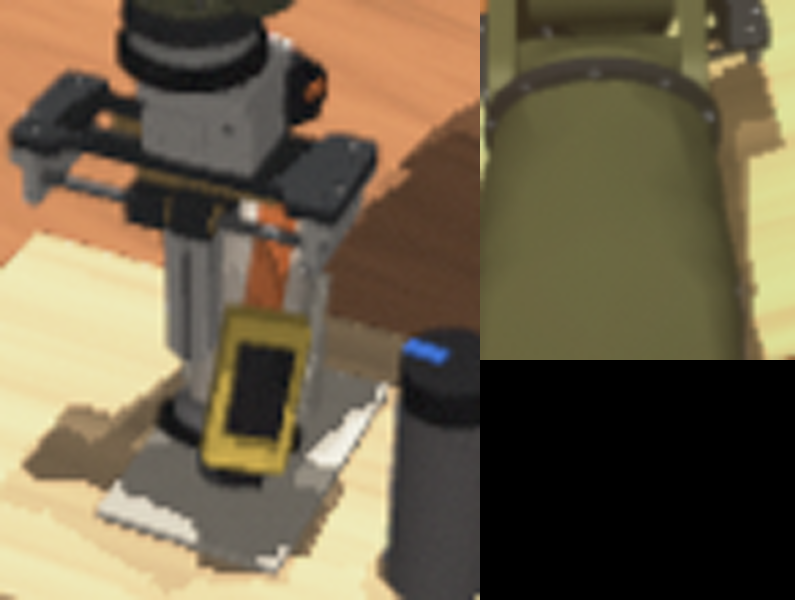

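Emit:
{"method": "send_rows", "body": {"series": [[[0, -1, 0, 0, 0], [0, -2, 0, 0, 0], [0, -2, 0, 0, 0]]]}}

```text
clock: 24.3
eef_pos: [661.6, 53.0, 119.2]
eef_rot: [3.14, -0.003, 0.293]
wrist_force: [10.3, -0.6, -1.8]
finger_gap: 0.7
```

Emit:
{"method": "send_rows", "body": {"series": [[[0, -1, 0, 0, 0], [0, -2, 0, 0, 0], [0, -3, 0, 0, 0], [0, -3, 0, 0, 0]]]}}

```text
clock: 24.7
eef_pos: [660.6, 52.0, 119.9]
eef_rot: [3.139, -0.009, 0.292]
wrist_force: [24.5, 0.2, -7.2]
finger_gap: 0.2
```

Emit:
{"method": "send_rows", "body": {"series": [[[0, -1, 0, 0, 0], [0, -2, 0, 0, 0], [0, -2, 0, 0, 0]]]}}

```text
clock: 25.0
eef_pos: [660.2, 51.4, 120.4]
eef_rot: [3.137, -0.013, 0.292]
wrist_force: [36.1, -2.1, -8.0]
finger_gap: 0.7
```

Emit:
{"method": "send_rows", "body": {"series": [[[0, 15, 0, 0, 0], [0, 35, 0, 0, 0], [0, 35, 0, -50, 0], [0, 35, 0, -100, 0], [0, 35, 0, -150, 0], [0, 35, 0, -165, 0], [0, -320, 100, -165, 0], [0, -320, 100, -165, 0], [0, -320, 100, -165, 0], [0, -320, 100, -165, 0]]]}}

```text
clock: 26.0
eef_pos: [518.4, -46.2, 283.4]
eef_rot: [-3.142, 0.0, 0.293]
wrist_force: [0.1, -1.2, 0.3]
finger_gap: 0.4
```

Emit:
{"method": "send_rows", "body": {"series": [[[1, -190, 60, 0, 0], [1, -190, 60, 0, 0], [1, -190, 60, 0, 0], [1, -190, 60, 0, 0], [1, -190, 60, 0, 0]]]}}

```text
clock: 26.5
eef_pos: [352.7, -159.8, 284.2]
eef_rot: [3.14, -0.0, 0.288]
wrist_force: [-0.2, -0.2, -0.3]
finger_gap: 37.3
```

```bash
cat > chk.py <<'E'
from pose import *
now()
c=snap('top','tz.png'); q=proj(c,world(HX,HY,HP,[0,0,150]))
h=cv2.cvtColor(c['img'],cv2.COLOR_RGB2HSV); d=h[...,2]<75
vv,uu=np.nonzero(d); k=np.hypot(uu-q[0],vv-q[1])<13
print('lid dark',k.sum(),uu[k].min(),uu[k].max(),vv[k].min(),vv[k].max(),uu[k].mean(),vv[k].mean(),'init 249 265 180 198 (256.7,188.9)')
m=((h[...,0]<14)&(h[...,1]>150)&(h[...,2]>100)).astype(np.uint8)
n,_,st,ce=cv2.connectedComponentsWithStats(m)
for i in range(1,n):
    if np.hypot(*(ce[i]-q))<25: print('orange',st[i].tolist(),ce[i].round(2),np.round(lidangle(c,HX,HY,HP,*ce[i]),2))
print(manip.read_state()['clock'])
s=manip.camera('scene'); h=cv2.cvtColor(s['img'],cv2.COLOR_RGB2HSV)
m=(h[...,0]<14)&(h[...,1]>110)
for z in (95,105,115):
    v=int(round(proj(s,world(HX,HY,HP,cyl(27,.4,z)))[1])); u=[x for x in range(284,306) if m[v,x]]
    if u:
        f=[least_squares(lambda p:proj(s,world(HX,HY,HP,cyl(27,p[0],p[1])))-[t,v],[.3,z]).x[0] for t in(min(u)-.5,max(u)+.5)]
        print('stripe row',v,min(u),max(u),np.round(f,2),'mid',round(np.mean(f),2))
E
python3 chk.py
```

```text
dx,dy,tx,ty,dz [ 5.175  1.569 -0.093 -0.025  4.356] res 0.28 [73, 63]
lid dark 226 250 269 182 200 260.35840707964604 191.77433628318585 init 249 265 180 198 (256.7,188.9)
orange [246, 174, 9, 12, 61] [250.02 179.26] [35.73  0.38]
orange [252, 185, 9, 8, 38] [256.13 188.29] [6.38 0.8 ]
26.75
stripe row 211 291 305 [0.11 1.82] mid 0.96
stripe row 208 291 305 [0.05 1.83] mid 0.94
stripe row 205 284 305 [-1.24  1.85] mid 0.31
```

```bash
cat > gc.py <<'E'
from pose import *
def gmask(f,c):
    im=cv2.imread('pics/'+f); im=cv2.resize(im,None,fx=4,fy=4,interpolation=cv2.INTER_CUBIC)
    O=np.array([HX,HY,67.]);h=hull(c,O,Rd(HP)[:,2])*4+1.5
    m=np.full(im.shape[:2],cv2.GC_BGD,np.uint8); z=np.zeros_like(m); cv2.fillConvexPoly(z,h.astype(int),1)
    m[cv2.dilate(z,np.ones((33,33)))>0]=cv2.GC_PR_BGD; m[z>0]=cv2.GC_PR_FGD; m[cv2.erode(z,np.ones((33,33)))>0]=cv2.GC_FGD
    hd=cv2.convexHull(np.float32([proj(c,world(HX,HY,HP,cyl(r,HS,a,t))) for r in(54,82) for a in(-10,72) for t in(-22,22)]))*4
    cv2.fillConvexPoly(m,hd.astype(int),cv2.GC_BGD)
    x0,y0,w,hh=cv2.boundingRect(h); s=np.s_[y0-60:y0+hh+60,x0-60:x0+w+60]
    mm=m[s].copy(); cv2.grabCut(im[s].copy(),mm,None,np.zeros((1,65)),np.zeros((1,65)),4,cv2.GC_INIT_WITH_MASK)
    o=np.zeros(m.shape,bool); o[s]=(mm==1)|(mm==3); return o
def scaled(c):
    d=dict(c); d['img']=np.zeros((1680,2240,3),np.uint8); d['cx']=c['cx']*4+1.5; d['cy']=c['cy']*4+1.5; return d
E
python3 - <<'E'
from gc import *
E
mv gc.py gcm.py
python3 - <<'E'
from gcm import *
import pose
ct=manip.camera('top');cs=manip.camera('scene'); cv2.imwrite('pics/s10.png',cs['img'][:,:,::-1])
lid=lambda f,c:None
for tag,(a,b) in {'init':('top0.png','scene0.png'),'s7':('t7.png','s7.png'),'now':('tz.png','s10.png')}.items():
    mt,ms=gmask(a,ct),gmask(b,cs)
    # downsample back for the 1x fitter
    d=lambda m:cv2.resize(m.astype(np.float32),(560,420),interpolation=cv2.INTER_AREA)>.5
    x,r,n=fitpose(ct,cs,d(mt),d(ms)); print(tag,x.round(3),round(r,2),n,mt.sum()/16,ms.sum()/16)
E
```

```text
init [19.455  3.83  -0.142 -0.023  7.741] 0.98 [75, 65] 663.375 620.375
s7 [19.083  5.657 -0.232 -0.07   2.051] 1.23 [81, 63] 739.0625 561.6875
now [17.129  3.637 -0.199 -0.048 -8.588] 1.13 [79, 49] 704.5 487.0
```

```bash
cat > lid.py <<'E'
from fit import *
from scipy.ndimage import map_coordinates
def lidfit(img,c):
    g=cv2.cvtColor(img,cv2.COLOR_BGR2GRAY).astype(float) if img.ndim==3 else img
    P0=world(HX,HY,HP,[0,0,150]); e=Rd(HP)[:,:2]
    def pts(off,r,t): return np.array([proj(c,P0+e@np.array([off[0]+r*np.cos(t),off[1]+r*np.sin(t)])) for t in th])
    th=np.linspace(0,2*np.pi,72,endpoint=False)
    best=None; out=[]
    # maximise mean (clipped) brightness step across the rim
    def score(o):
        ins=np.array([proj(c,P0+e@(o+25*np.array([np.cos(t),np.sin(t)]))) for t in th]); ou=np.array([proj(c,P0+e@(o+30*np.array([np.cos(t),np.sin(t)]))) for t in th])
        a=map_coordinates(g,[ins[:,1],ins[:,0]],order=1);b=map_coordinates(g,[ou[:,1],ou[:,0]],order=1)
        return np.clip(b-a,-10,60).mean()
    G=[(score(np.array([x,y])),x,y) for x in np.arange(-16,12,1.) for y in np.arange(-14,14,1.)]
    G.sort(); w=np.array(G[-8:]); return w[-1].round(1),np.average(w[:,1:],axis=0,weights=w[:,0]).round(1)
E
python3 - <<'E'
from lid import *
c=manip.camera('top'); t=cv2.imread
for f in('top0.png','t7.png','tz.png'): print(f,lidfit(t('pics/'+f),c))
print(lidfit(c['img'][:,:,::-1].copy(),c))
E
```

```text
top0.png (array([37.4,  0. ,  1. ]), array([0.1, 0.9]))
t7.png (array([40.2, -9. , -4. ]), array([-8.9, -3.9]))
tz.png (array([37.9, -5. , -2. ]), array([-4.9, -2.1]))
(array([38., -5., -2.]), array([-4.9, -2.1]))
```

```bash
python3 -c "
from h import *
s=manip.read_state();print(s['eef_pos'],s['eef_rot'][2],s['clock'])
y=s['eef_rot'][2];d=np.array([690.8,64.9])-s['eef_pos'][:2];print(d@[np.cos(y),np.sin(y)],d@[np.sin(y),-np.cos(y)])"
```

```text
[ 356.34722983 -157.33683052  283.44998998] 0.2942610795245484 26.95
384.5328549136528 -115.68209802262017
```

Emit:
{"method": "send_rows", "body": {"series": [[[0, 384.5, -115.7, 0, 0], [0, 384.5, -115.7, 0, 0], [0, 384.5, -115.7, 0, 0], [0, 384.5, -115.7, 0, 0], [0, 384.5, -115.7, 0, 0], [0, 384.5, -115.7, 0, 0], [0, 384.5, -115.7, 0, 0], [0, 384.5, -115.7, 0, 0], [0, 384.5, -115.7, 0, 0], [0, 384.5, -115.7, 40, 0]]]}}

```text
clock: 27.95
eef_pos: [692.7, 65.5, 246.1]
eef_rot: [3.14, -0.006, 0.295]
wrist_force: [1.4, -0.3, 0.4]
finger_gap: 1.2
```

Emit:
{"method": "send_rows", "body": {"series": [[[0, 0, 0, 50, 0], [0, 0, 0, 100, 0], [0, 0, 0, 130, 0], [0, 0, 0, 140, 0], [0, 0, 0, 140, 0]]]}}

```text
clock: 28.45
eef_pos: [690.2, 64.0, 103.1]
eef_rot: [-3.141, 0.001, 0.293]
wrist_force: [0.4, 0.0, -0.5]
finger_gap: 0.5
```

Emit:
{"method": "send_rows", "body": {"series": [[[0, -10, 0, 0, 0], [0, -16, 0, 0, 0], [0, -18, 0, 0, 0], [0, -20, 0, 0, 0]]]}}

```text
clock: 28.85
eef_pos: [671.8, 58.2, 105.0]
eef_rot: [3.141, -0.002, 0.293]
wrist_force: [-0.1, -0.1, 0.3]
finger_gap: 0.3
```

Emit:
{"method": "send_rows", "body": {"series": [[[0, -2, 0, 0, 0], [0, -3, 0, 0, 0], [0, -3, 0, 0, 0]]]}}

```text
clock: 29.15
eef_pos: [668.8, 57.3, 103.9]
eef_rot: [3.141, -0.001, 0.293]
wrist_force: [2.1, 0.3, -0.2]
finger_gap: 0.4
```

Contact is at about horiz 21.7. I'll keep pushing gently.

Emit:
{"method": "send_rows", "body": {"series": [[[0, -2, 0, 0, 0], [0, -3, 0, 0, 0], [0, -3, 0, 0, 0]]]}}

```text
clock: 29.45
eef_pos: [666.7, 56.4, 104.0]
eef_rot: [3.141, -0.003, 0.293]
wrist_force: [9.5, -0.6, -2.1]
finger_gap: 0.6
```

Emit:
{"method": "send_rows", "body": {"series": [[[0, -2, 0, 0, 0], [0, -3, 0, 0, 0], [0, -3, 0, 0, 0]]]}}

```text
clock: 29.75
eef_pos: [665.6, 55.4, 104.6]
eef_rot: [3.139, -0.008, 0.293]
wrist_force: [23.2, -0.2, -6.9]
finger_gap: 0.6
```

Emit:
{"method": "send_rows", "body": {"series": [[[0, -1.5, 0, 0, 0], [0, -1.5, 0, 0, 0], [0, 3, 0, 0, 0], [0, 30, 0, 0, 0], [0, 30, 0, -50, 0], [0, 30, 0, -100, 0], [0, 30, 0, -150, 0], [0, 30, 0, -180, 0], [0, -10, 30, -180, 0], [0, -60, 60, -180, 0]]]}}

```text
clock: 30.75
eef_pos: [627.7, -13.5, 283.7]
eef_rot: [3.141, -0.0, 0.294]
wrist_force: [1.4, -0.6, 0.1]
finger_gap: 0.5
```

Emit:
{"method": "send_rows", "body": {"series": [[[1, -300, 80, 0, 0], [1, -300, 80, 0, 0], [1, -300, 80, 0, 0], [1, -300, 80, 0, 0], [1, -300, 80, 0, 0], [1, -300, 80, 0, 0], [1, -300, 80, 0, 0]]]}}

```text
clock: 31.45
eef_pos: [361.2, -177.5, 284.1]
eef_rot: [3.141, -0.0, 0.29]
wrist_force: [0.5, -0.1, 0.2]
finger_gap: 53.0
```

```bash
cat > l.py <<'E'
from lid import *
c=snap('top','tl.png'); print(lidfit(c['img'][:,:,::-1].copy(),c)); s=manip.read_state(); print(s['clock'],s['eef_pos'])
E
python3 l.py; python3 chk.py
```

```text
(array([36.5, -1. , -1. ]), array([-1.1, -0.9]))
31.5 [ 361.92463436 -177.47842409  284.19818455]
dx,dy,tx,ty,dz [-0.87   1.324 -0.031 -0.026  4.201] res 0.29 [69, 67]
lid dark 223 249 268 181 199 259.5112107623318 190.6322869955157 init 249 265 180 198 (256.7,188.9)
orange [247, 175, 8, 10, 42] [250.02 179.17] [35.92  0.37]
orange [252, 183, 7, 8, 33] [255.06 186.61] [11.47  0.55]
31.75
stripe row 211 291 305 [0.11 1.82] mid 0.96
stripe row 208 292 305 [0.16 1.83] mid 0.99
stripe row 205 284 305 [-1.24  1.85] mid 0.31
```

Run:
```python
from lid import *
c=snap('scene','s11.png')
for f in('scene0.png','s7.png','s11.png'):
    g=cv2.cvtColor(cv2.imread('pics/'+f),cv2.COLOR_BGR2GRAY).astype(float); r=[]
    for a in (-.4,-.2,0.9,1.1,1.3):
        z=np.arange(105,145,.5); p=np.array([proj(c,world(HX,HY,HP,cyl(27,a,q))) for q in z]); v=map_coordinates(g,[p[:,1],p[:,0]],order=1)
        mid=(v[:16].mean()+v[-10:].mean())/2; i=np.argmax(v<mid); r.append(z[i])
    print(f,r,'lid edge axial, nominal 128')
# stripe mid in scene, local: orange vs white body
h=cv2.cvtColor(c['img'],cv2.COLOR_RGB2HSV)
for z in(90,100,110,120):
    a=np.arange(-1,1.8,.02); p=np.array([proj(c,world(HX,HY,HP,cyl(27,q,z))) for q in a]); s=map_coordinates(h[...,1].astype(float),[p[:,1],p[:,0]],order=1)
    k=a[s>100]; print(z,k.min().round(2),k.max().round(2),k.mean().round(2)) if len(k) else 0
for t in ['spare','glue','wax','bowl','blank']: print(t,[np.round(r['rect']).tolist() for r in manip.find_in(t,c)][:1])
```

```text
scene0.png [np.float64(130.5), np.float64(130.5), np.float64(130.5), np.float64(131.0), np.float64(130.5)] lid edge axial, nominal 128
s7.png [np.float64(137.5), np.float64(138.5), np.float64(139.5), np.float64(138.0), np.float64(137.5)] lid edge axial, nominal 128
s11.png [np.float64(132.5), np.float64(132.5), np.float64(133.5), np.float64(132.5), np.float64(132.5)] lid edge axial, nominal 128
90 0.1 0.92 0.51
100 0.1 1.78 0.61
110 0.1 0.9 0.5
120 0.1 0.94 0.52
spare [[317.0, 224.0, 23.0, 54.0]]
glue [[219.0, 212.0, 20.0, 39.0]]
wax [[383.0, 227.0, 32.0, 30.0]]
bowl [[387.0, 275.0, 57.0, 47.0]]
blank [[164.0, 169.0, 51.0, 35.0]]
```

```bash
python3 -c "
from cell import manip
s=manip.read_state();print(s['clock'],abs(s['qd']).max(),s['wrist_force']);print(manip.sign_off())"
```

```text
32.1 0.006432578367387203 [-0.41978724  0.01309988  0.4130393 ]
the job is handed in; nothing more can be done
None
```

The canister is turned to face the scanner, released, and back in the dock. I handed the job in at 32.1 s of the 45 s limit; no verdict was reported.

**How it was done:** The tool could only point straight down, so I turned the canister in seven grip, lift, turn and release steps. That left its foot about 9 mm out of the seat. I pushed the foot back into the trough with the closed fingertips in two pushes, then moved the arm clear.

**Last checks:**

| Check | Result | Limit |
|---|---|---|
| Stripe angle, scanner at about 0.43 rad | about 0.51 rad (scene view), about 0.57 rad (lid bar) | within 0.3 rad |
| Lid centre, against its starting position | within about 2 mm | no direct limit |
| Canister height along the dock axis, against the start | about 2 mm higher | part of the 8 mm below |
| Underside offset from the dock's origin (outline fit) | about 4–5 mm, nearly all of it along the axis | 8 mm |
| Axis tilt (outline fit) | about 0.04 rad | 0.08 rad |

- **Disagreement on height:** the outline fit put the canister about 4 mm up the axis, but the lid edge showed about 2 mm. The fit was never checked against the starting pose. An attempt to redo it on the first pictures failed, because shadows spoiled the outline.
- **Failed stripe reading:** a first, cruder colour check picked up background and gave stripe angles up to 0.99 rad. I set it aside for the readings in the table.
- **Bystanders:** I rechecked the spare, glue, wax, bowl and blank in the last view, and they show within a few pixels of where they started. The spare read 5 px off, about 14 mm, which I took as detector noise since I saw no sign of contact. I did not recheck the mallet and screwdriver, but the arm only passed high above that area.
- **Forces:** the highest wrist force I read was about 65 N, when the canister jammed against the trough during an early turn. The fingertip pushes peaked at about 37 N at the wrist.

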